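Wind down the heel-wedge glue press and fold its crank handle away

TASK

A cork heel wedge lies in the glue press that has the folding crank handle. Swing that handle up out of its folded place until it stands upright, then use it to wind the crank clockwise (seen from above), about half a turn, right to its stop so that the plate comes down on the wedge. Leaving the crank there, fold the handle back flat over the crank arm and let go.

Things in the scene. Friction and masses are not known exactly. Their poses are not given: they have to be found in the camera images.
- crank (a joint): Flat steel crank arm on top of the larger press (two columns, bridge top 115 mm high, cork wedge inside; the smaller T-bar press is a bystander). Turns about the vertical screw axis; rad, growing clockwise seen from above: starts at 0 to 0.9, stop at 3.6 (plate down). Stays where left (friction 0.12 N m, 1.5 N at the handle); does not rise or sink.
- handle (a joint): Folding handle at the arm's outer end: steel stem 12 mm thick with a ball knob. Hinge level and square to the arm, 85 mm out from the screw axis, 16 mm above the arm's top. Rad: 0 = folded, stem level above the arm, pointing in to the axis (so at the start); 1.57 = upright, at its stop. Light hinge: stays upright if let go, falls flat by its weight from below about 0.6.
- hub (a point): Point on the screw axis in the crank arm's top face, 147 mm above the table. Its x axis points outward along the arm and turns with it, z up. The arm is 18 mm wide, 10 mm thick, reaches 90 mm out, with cheeks at the hinge 24 mm wide and 32 mm high above its underside; 22 mm of clear space lies between arm and bridge.
- knob (a point): Centre of the black ball knob, 28 mm in diameter, 60 mm from the hinge. It spins freely about the stem, so it can be held all the way without turning the hand. Folded: 25 mm out from the axis, 16 mm above the arm's top; upright: 85 mm out, 76 mm above. Fingers straddling it across the arm clear the arm. Only its position matters.
Mind the look-alikes: they are no part of the job. What is shaped like the part that bears crank but purple is not meant.

How it is judged:
By the outcome, as a careful person would: the job done as asked, in the order asked, and still so for the second after the job is handed in, with the robot touching nothing.
It also fails if it takes over 54 s, if anything falls off the work surface, if the arm or the gripper's body presses on something with over 40 N, if the wrist force passes 120 N, or if a joint passes its speed limit or range.

ROBOT

A 6-joint arm with a two-finger parallel gripper is mounted at the origin on the work surface. World frame = base frame: x ahead of the robot, y to its left, z up, the work surface at z = 0. Lengths are in m, angles in rad, forces in N, time in s.
With the tool pointing down it reaches from about 0.35 to 0.975 m from the base axis. Payload 4.9 kg.
Tool frame: the origin (TCP) lies midway between the tips of the shut fingers; the grasp point (between the pads) lies 19 mm behind it; z points along the fingers, y is the line along which they close (so a half turn about z gives the same grasp; the last joint's range is limited). The gripper opens to 85 mm and grips with 20 to 120 N. Pads are 22 mm wide; open, the fingers measure 114 mm over their backs; the gripper's body (76 mm by 85 mm) begins 54 mm behind the grasp point. The pads swing forward as they close: fully open they stand 13 mm farther back than shut.
Start: joints at [1.004, 0.053, 1.613, -0, 1.476, -0.119], TCP at [0.271, 0.563, 0.231] pointing down, gripper open.
Joint ranges: [-3.01, 3.01], [-1.01, 2.22], [0.06, 2.58], [-1.02, 4.17], [0.09, 2.62], [-3.14, 3.14]. Speed limits (rad/s): [2.57, 2.57, 3.14, 3.14, 3.14, 3.14].

INTERFACE

Orientations are given as a rotation vector (axis times angle).
In Python, from station import ctrl, optics, job gives the robot as it stands.
- The arm moves only by the shell command python3 -m jog 'ROWS' [OPENING] [FORCE]. ROWS is JSON, a list of rows, each a list of 2 entries, a list of its own where there are three numbers: the shift along the tool's x, y, z in m, then the turn, a rotation vector about the tool's x, y, z in rad. A call has 1 to 5 rows; each row is the pose to reach, as a shift and turn from the pose commanded when the call began, along the tool's axes at that moment; what a row does not reach only later rows make up. A row lasts 1/10 s, in which the tool goes at most 50 mm and 8.59 degrees, less where a joint would pass 70% of its speed; a pose out of reach is approached as far as the arm can. A call with a gripper value outside its range is refused whole. OPENING is the opening, from 0 (shut) to 1 (fully open), set as the call begins (- or left out, the last holds). The fingers move at their own pace and stop on an object; FORCE is the grip in N (left out, the last holds). Time passes only in rows, so rows that repeat a pose let the fingers close. It gives the time, the measured TCP pose, the force, the opening and the grip force at its end, in the units of the state.
- ctrl.get_obs(): the state, without advancing time (a new reading comes with each control period).
- optics.get_image(name): name is "side" or "top" or "wrist"; returns a dict with "image" (480x640x3 uint8, blue, green, red), "fx", "fy", "cx", "cy" (pixels), "rvec" (rotation vector, rad) and "tvec" (3), from world to camera coordinates, as OpenCV has them; the wrist camera has in their place "mount" (4x4, takes a point from camera to tool coordinates, whose origin is the TCP and whose axes are the flange's). Camera axes: x right, y down, z forward; pixel columns grow to the right and rows downward; lengths in m; the calibration is good to about 2 mm. A picture is of the moment at which its call begins: read the wrist's pose just before it. There is no depth.
- job.finish_job(): hands the job in; it is judged then, once.
The state is a dict: "t": time; "q": joint angles; "dq": joint speeds; "effort": joint torques, N m; "tool_pos": TCP position; "tool_rot": TCP orientation; "contact_force": force on the tool from outside, world axes, zero at the start; "wrist_torque": the same for the moment, N m; "opening": finger opening in m; "grip_force": force on a finger pad.
Only numpy, scipy, OpenCV 4.12 (cv2) and the standard library are available. Lean on these libraries where they do the work, as an engineer would, in place of code of your own. Each camera call takes 0.05 s, during which the arm holds its last target. There are 200 camera calls.

## Working session

There is one attempt and no reset: what is moved stays moved. The work goes in short steps, Python scripts to look and compute and a shell command to move; the robot and the scene stay as the last step left them, time stands still between calls to the robot, and variables do not carry over. Pictures are saved under pics/ and viewed, at most 13 in all, crops included, and the job is handed in when it is done.

```bash
ls; mkdir -p pics; python3 - <<'E'
from station import ctrl, optics
import cv2,numpy as np
o=ctrl.get_obs();print({k:np.round(v,3) for k,v in o.items()})
ims=[]
for n in("top","side"):
    d=optics.get_image(n);cv2.imwrite(f"pics/{n}0.png",d["image"]);print(n,d["fx"],d["cx"],d["cy"],d["rvec"],d["tvec"])
E
```

```text
pics
{'t': np.float64(0.0), 'q': array([ 1.004,  0.053,  1.614, -0.   ,  1.476, -0.119]), 'dq': array([-0.   ,  0.001, -0.001, -0.001, -0.001, -0.002]), 'effort': array([ 0.0000e+00, -3.9370e+01, -3.7016e+01, -0.0000e+00,  7.0000e-03,
       -0.0000e+00]), 'tool_pos': array([0.27 , 0.563, 0.23 ]), 'tool_rot': array([-6.970e-01, -3.062e+00,  3.000e-03]), 'contact_force': array([-0.68 , -0.06 ,  0.326]), 'wrist_torque': array([ 0.033,  0.029, -0.037]), 'grip_force': np.float64(0.0), 'opening': np.float64(0.085)}
top 499.5750190115454 316.8482374897282 240.9458878626451 [ 2.16288624 -2.14936115  0.09802311] [-0.00613899  0.47780346  0.87947839]
side 460.8760782960057 316.22654988166465 244.52542574998668 [ 2.18122859 -0.067184    0.06637352] [-0.48023597  0.10416567  0.77793117]
```

View pics/top0.png

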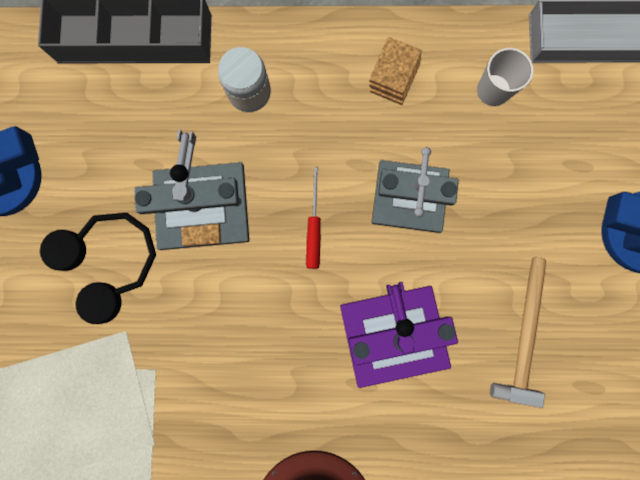

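View pics/side0.png

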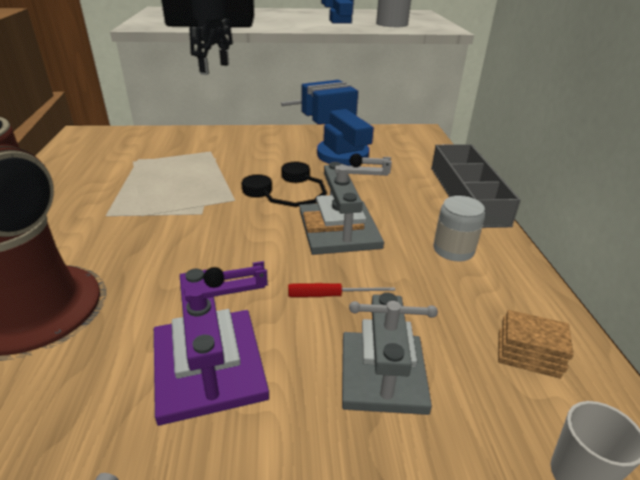

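The top view shows the grey press with the folding handle: knob at about (179,173), hinge cheeks at about (186,135), hub at about (182,190). In the side view its knob is at (356,160). The purple press is the look-alike. Next I'll measure the grey one.

```bash
cat > h.py <<'E'
import numpy as np,cv2
from station import ctrl,optics
from scipy.spatial.transform import Rotation as R
def ray(d,u,v):
    M=R.from_rotvec(d["rvec"]).as_matrix();c=-M.T@np.array(d["tvec"])
    r=M.T@np.array([(u-d["cx"])/d["fx"],(v-d["cy"])/d["fy"],1]);return c,r/np.linalg.norm(r)
def onz(d,u,v,z):
    c,r=ray(d,u,v);return c+r*(z-c[2])/r[2]
def tri(*cr):
    A=sum(np.eye(3)-np.outer(r,r) for c,r in cr);b=sum((np.eye(3)-np.outer(r,r))@c for c,r in cr)
    return np.linalg.solve(A,b)
def blob(d,u,v,w,th=45):
    im=d["image"][v-w:v+w,u-w:u+w].max(2);m=(im<th).astype(np.uint8)
    n,l,s,c=cv2.connectedComponentsWithStats(m);
    i=1+np.argmin([np.hypot(*(c[k]-w))-s[k,4]*.05 for k in range(1,n)])
    return c[i]+[u-w,v-w],s[i]
def totool(p,o=None):
    o=o or ctrl.get_obs();return R.from_rotvec(o["tool_rot"]).inv().apply(np.array(p)-o["tool_pos"])
E
python3 - <<'E'
from h import *
t=optics.get_image("top");s=optics.get_image("side")
a,sa=blob(t,179,173,14);b,sb=blob(s,356,160,10)
print(a,sa,b,sb)
k=tri(ray(t,*a),ray(s,*b));print("knob tri",k,"onz",onz(t,*a,.163), onz(s,*b,.163))
print("hinge",onz(t,186,135,.165),"hub",onz(t,182,192,.147))
for n,d in(("columnL",onz(t,143,198,.115)),("columnR",onz(t,227,190,.115))):print(n,d)
c1=cv2.resize(t["image"][110:260,110:270],None,fx=4,fy=4,interpolation=2)[:, :]
cv2.imwrite("pics/c1.png",c1[:600,:640])
E
```

```text
[178.88085106 172.77021277] [  5   6  19  17 235] [355.54166667 160.00833333] [  4   4  12  13 120]
knob tri [0.56966936 0.21123844 0.16384865] onz [0.5692434  0.21149855 0.163     ] [0.5706528 0.2133353 0.163    ]
hinge [0.62963425 0.20189146 0.165     ] hub [0.54193115 0.21017969 0.147     ]
columnL [0.53827737 0.28436919 0.115     ]
columnR [0.55225781 0.14476954 0.115     ]
```

View pics/c1.png

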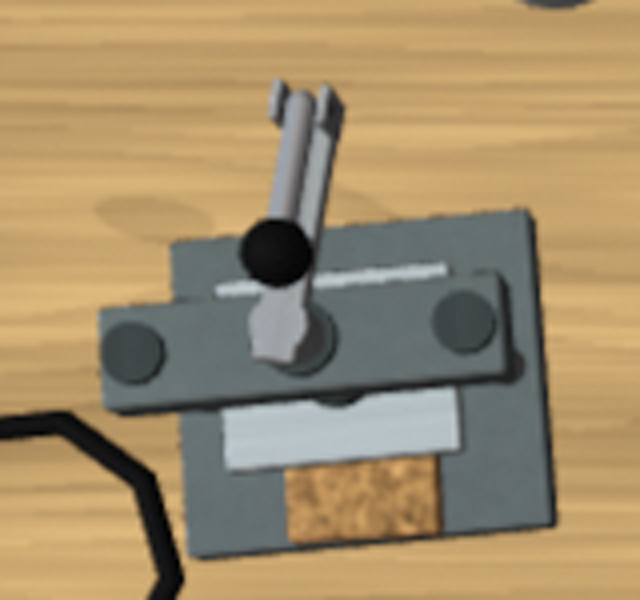

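```bash
python3 - <<'E'
from h import *
t=optics.get_image("top")
print("hinge",onz(t,185.2,135.5,.163))
o=ctrl.get_obs();print(R.from_rotvec(o["tool_rot"]).as_matrix().round(3))
print("hover shift",totool([.5697,.2115,.225],o).round(4))
E
```

```text
hinge [0.62947707 0.20371812 0.163     ]
[[-0.901  0.433 -0.001]
 [ 0.433  0.901 -0.001]
 [ 0.    -0.001 -1.   ]]
hover shift [-0.422  -0.1873  0.0058]
```

```bash
python3 -m jog '[[[-0.042,-0.019,0],[0,0,0]],[[-0.084,-0.037,0],[0,0,0]],[[-0.127,-0.056,0],[0,0,0]],[[-0.169,-0.075,0],[0,0,0]],[[-0.211,-0.094,0],[0,0,0]]]' 1 40
python3 -m jog '[[[-0.042,-0.019,0],[0,0,-0.06]],[[-0.084,-0.037,0],[0,0,-0.12]],[[-0.127,-0.056,0],[0,0,-0.18]],[[-0.169,-0.075,0],[0,0,-0.24]],[[-0.211,-0.094,0.006],[0,0,-0.305]]]'
python3 -m jog '[[[0,0,0],[0,0,0]],[[0,0,0],[0,0,0]]]'
python3 - <<'E'
from h import *
o=ctrl.get_obs();print(o["q"].round(3));d=optics.get_image("wrist");cv2.imwrite("pics/w1.png",d["image"])
M=R.from_rotvec(o["tool_rot"]).as_matrix();m=np.array(d["mount"])
C=M@m[:3,:3];c=M@m[:3,3]+o["tool_pos"]
# predicted pixels of knob/hinge/hub
for p in([.5697,.2115,.163],[.6295,.2033,.163],[.545,.215,.147]):
    x=C.T@(np.array(p)-c);print((x[0]/x[2]*d["fx"]+d["cx"]).round(1),(x[1]/x[2]*d["fy"]+d["cy"]).round(1))
print(M.round(3),totool([.5697,.2115,.142],o).round(4))
E
```

```text
t: 0.75
tool_pos: [0.4209, 0.3857, 0.2313]
tool_rot: [0.697, 3.063, 0.0]
contact_force: [0.4, 0.0, -0.3]
opening: 0.0854
grip_force: 0.0
t: 1.25
tool_pos: [0.5711, 0.2097, 0.2263]
tool_rot: [0.22, 3.132, 0.001]
contact_force: [1.0, 0.7, -0.4]
opening: 0.0856
grip_force: 0.0
t: 1.45
tool_pos: [0.5697, 0.2104, 0.2247]
tool_rot: [-0.228, -3.132, -0.0]
contact_force: [0.8, -0.8, 1.1]
opening: 0.0856
grip_force: 0.0
[ 0.231  0.016  1.661  0.     1.465 -1.194]
324.3 256.4
324.9 340.1
324.0 210.9
[[-0.989  0.145 -0.001]
 [ 0.145  0.989  0.   ]
 [ 0.001 -0.    -1.   ]] [0.0001 0.0011 0.0827]
```

View pics/w1.png

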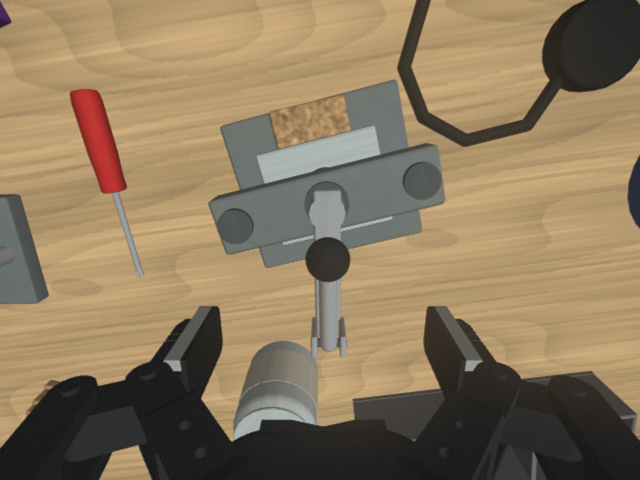

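```bash
python3 -m jog '[[[-0.001,0.0025,0.02],[0,0,0]],[[-0.001,0.0025,0.04],[0,0,0]],[[-0.001,0.0025,0.06],[0,0,0]],[[-0.001,0.0025,0.075],[0,0,0]],[[-0.001,0.0025,0.083],[0,0,0]]]' 1 40
python3 -m jog '[[[0,0,0],[0,0,0]],[[0,0,0],[0,0,0]],[[0,0,0],[0,0,0]],[[0,0,0],[0,0,0]],[[0,0,0],[0,0,0]]]' 0.2 40
python3 -m jog '[[[0,0,0],[0,0,0]],[[0,0,0],[0,0,0]],[[0,0,0],[0,0,0]],[[0,0,0],[0,0,0]],[[0,0,0],[0,0,0]]]' 0.2 40
```

```text
t: 2.0
tool_pos: [0.5695, 0.2144, 0.1406]
tool_rot: [-0.221, -3.132, 0.001]
contact_force: [-0.7, 0.2, -0.7]
opening: 0.0852
grip_force: 0.0
t: 2.5
tool_pos: [0.5715, 0.2132, 0.1435]
tool_rot: [0.224, 3.132, -0.001]
contact_force: [-1.8, -1.6, 2.6]
opening: 0.0261
grip_force: 39.1
t: 3.0
tool_pos: [0.5715, 0.2133, 0.1432]
tool_rot: [0.224, 3.132, -0.001]
contact_force: [-1.4, -3.4, 5.8]
opening: 0.0259
grip_force: 39.2
```

```bash
python3 - <<'E'
from h import *
d=optics.get_image("side");c=d["image"][100:220,280:440];cv2.imwrite("pics/s2.png",cv2.resize(c,None,fx=5,fy=5,interpolation=2))
E
```

```text
(no output)
```

View pics/s2.png

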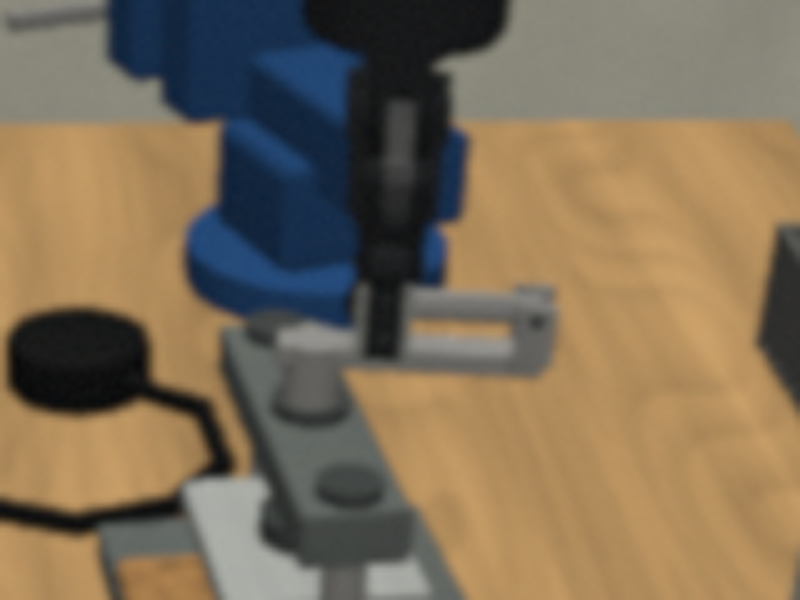

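Grasped: the pads straddle the knob at about (380,320) in the crop. Next, swing it up along the 60 mm arc.

```bash
python3 -m jog '[[[-0.0007,0,-0.0094],[0,0,0]],[[-0.0029,0,-0.0185],[0,0,0]],[[-0.0065,0,-0.0272],[0,0,0]],[[-0.0115,0,-0.0353],[0,0,0]],[[-0.0176,0,-0.0424],[0,0,0]]]'
python3 -m jog '[[[-0.0071,0,-0.0061],[0,0,0]],[[-0.0152,0,-0.0111],[0,0,0]],[[-0.0239,0,-0.0147],[0,0,0]],[[-0.033,0,-0.0169],[0,0,0]],[[-0.041,0,-0.0176],[0,0,0]]]'
python3 -m jog '[[[0,0,0],[0,0,0]],[[0,0,0],[0,0,0]]]'
python3 - <<'E'
from h import *
ims=[]
for n,(v,u) in(("side",(60,280)),("top",(90,110))):
    d=optics.get_image(n);ims.append(cv2.resize(d["image"][v:v+150,u:u+130],None,fx=3,fy=3,interpolation=2))
cv2.imwrite("pics/p3.png",np.hstack(ims))
E
```

```text
t: 3.55
tool_pos: [0.588, 0.2111, 0.1851]
tool_rot: [-0.224, -3.132, 0.0]
contact_force: [-2.4, -1.8, -1.9]
opening: 0.0256
grip_force: 39.4
t: 4.05
tool_pos: [0.6303, 0.2055, 0.2033]
tool_rot: [0.224, 3.132, 0.002]
contact_force: [-3.2, 0.2, 1.8]
opening: 0.0257
grip_force: 39.2
t: 4.25
tool_pos: [0.6298, 0.2054, 0.203]
tool_rot: [0.224, 3.132, 0.001]
contact_force: [-2.7, 0.7, 2.2]
opening: 0.0257
grip_force: 39.4
```

View pics/p3.png

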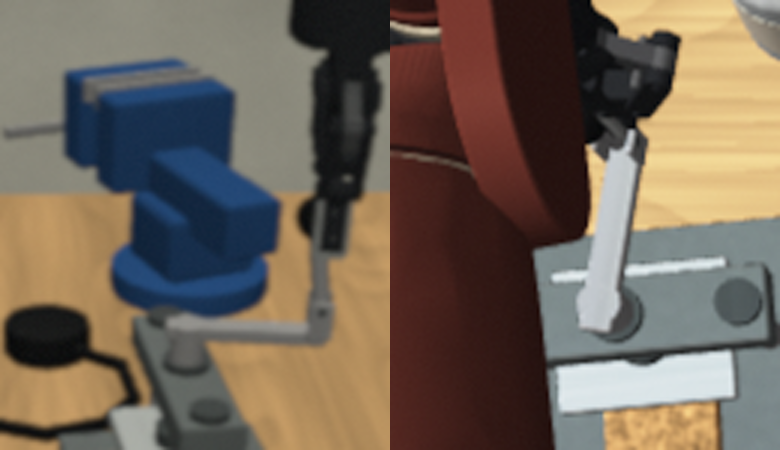

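Side view: the stem is nearly vertical but leans slightly inward, so I'll push a few mm further out to reach the stop.

```bash
python3 -m jog '[[[-0.002,0,0],[0,0,0]],[[-0.004,0,0],[0,0,0]],[[-0.004,0,0],[0,0,0]]]'
python3 -m jog '[[[-0.002,0,0],[0,0,0]],[[-0.004,0,0],[0,0,0]],[[-0.004,0,0],[0,0,0]]]'
```

```text
t: 4.65
tool_pos: [0.6332, 0.2047, 0.203]
tool_rot: [0.224, 3.133, 0.0]
contact_force: [-1.7, 1.8, 5.6]
opening: 0.0258
grip_force: 39.3
t: 4.95
tool_pos: [0.6371, 0.204, 0.2027]
tool_rot: [0.224, 3.133, 0.0]
contact_force: [-1.8, 2.0, 4.9]
opening: 0.0253
grip_force: 39.3
```

```bash
python3 -m jog '[[[-0.002,0,0],[0,0,0]],[[-0.003,0,0],[0,0,0]],[[-0.003,0,0],[0,0,0]]]'
python3 - <<'E'
from h import *
d=optics.get_image("side");c=d["image"][70:190,310:430]
cv2.imwrite("pics/p4.png",cv2.resize(c,None,fx=5,fy=5,interpolation=2))
def px(p):
    x=R.from_rotvec(d["rvec"]).apply(p)+d["tvec"];return (x[0]/x[2]*d["fx"]+d["cx"]-310)*5,(x[1]/x[2]*d["fy"]+d["cy"]-70)*5
print("upright prediction hinge",px([.6295,.2033,.163]),"knob",px([.6295,.2033,.223]))
o=ctrl.get_obs();print("tool", px(o["tool_pos"]),px(o["tool_pos"]+np.array([0,0,.019])))
E
```

```text
t: 5.25
tool_pos: [0.6393, 0.2036, 0.2022]
tool_rot: [-0.224, -3.132, 0.0]
contact_force: [-4.9, 0.7, 6.0]
opening: 0.0254
grip_force: 39.4
upright prediction hinge (np.float64(381.3007371148828), np.float64(459.4387913453892)) knob (np.float64(398.91325913554), np.float64(311.57512899539626))
tool (np.float64(417.9591682094551), np.float64(363.7212567586059)) (np.float64(423.98548734546154), np.float64(315.8021329414528))
```

View pics/p4.png

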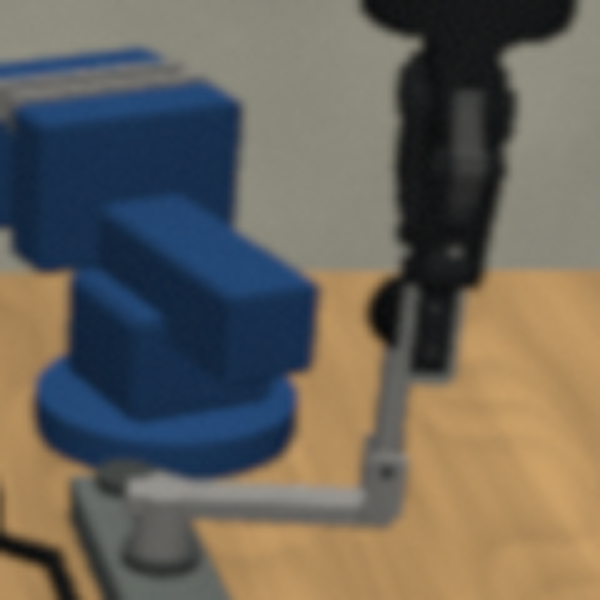

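The stem is upright: hinge at (385,462), knob centre about (404,311). The hand sits about 8 mm outward of the knob, so I'll regrip it centred.

```bash
python3 -m jog '[[[0,0,0],[0,0,0]],[[0,0,0],[0,0,0]],[[0,0,0],[0,0,0]]]' 0.6 40
python3 -m jog '[[[0.004,0,0],[0,0,0]],[[0.008,0,0.001],[0,0,0]],[[0.008,0,0.001],[0,0,0]]]'
python3 -m jog '[[[0,0,0],[0,0,0]],[[0,0,0],[0,0,0]],[[0,0,0],[0,0,0]],[[0,0,0],[0,0,0]],[[0,0,0],[0,0,0]]]' 0.2 40
python3 - <<'E'
from h import *
d=optics.get_image("side");c=d["image"][70:190,310:430]
cv2.imwrite("pics/p5.png",cv2.resize(c,None,fx=5,fy=5,interpolation=2))
E
```

```text
t: 5.6
tool_pos: [0.6399, 0.2032, 0.2014]
tool_rot: [-0.224, -3.133, 0.001]
contact_force: [0.3, 0.2, -0.4]
opening: 0.0513
grip_force: 0.0
t: 5.9
tool_pos: [0.6313, 0.2048, 0.201]
tool_rot: [-0.224, -3.133, 0.0]
contact_force: [0.4, -0.1, -0.2]
opening: 0.0514
grip_force: 0.0
t: 6.4
tool_pos: [0.632, 0.2048, 0.2016]
tool_rot: [0.224, 3.133, 0.0]
contact_force: [-1.1, -0.1, 1.3]
opening: 0.0259
grip_force: 39.2
```

View pics/p5.png

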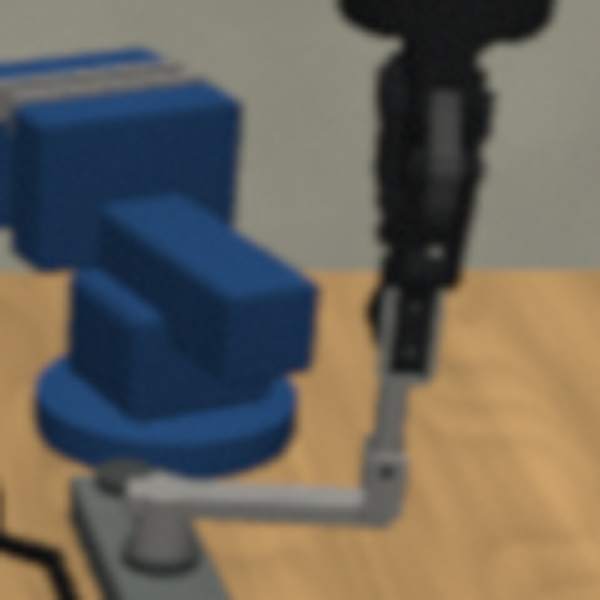

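Grip is centred and the handle upright. Next, wind clockwise: 90° on an 84 mm circle.

```bash
python3 -m jog '[[[0.001,-0.0131,0],[0,0,0]],[[0.0041,-0.026,0],[0,0,0]],[[0.0092,-0.0381,0],[0,0,0]],[[0.016,-0.0494,0],[0,0,0]],[[0.0246,-0.0594,0],[0,0,0]]]'
python3 -m jog '[[[0.01,-0.0086,0],[0,0,0]],[[0.0213,-0.0154,0],[0,0,0]],[[0.0334,-0.0205,0],[0,0,0]],[[0.0463,-0.0236,0],[0,0,0]],[[0.0594,-0.0246,0],[0,0,0]]]'
python3 -m jog '[[[0,0,0],[0,0,0]],[[0,0,0],[0,0,0]]]'

```

```text
t: 6.95
tool_pos: [0.5986, 0.1481, 0.2015]
tool_rot: [0.225, 3.133, -0.0]
contact_force: [0.7, 1.7, 1.7]
opening: 0.0259
grip_force: 39.3
t: 7.45
tool_pos: [0.536, 0.1321, 0.2015]
tool_rot: [0.225, 3.132, -0.003]
contact_force: [2.4, -0.2, 2.0]
opening: 0.0255
grip_force: 39.4
t: 7.65
tool_pos: [0.5362, 0.1325, 0.2015]
tool_rot: [-0.224, -3.133, 0.003]
contact_force: [-2.3, -3.1, 4.8]
opening: 0.026
grip_force: 39.5
```

```bash
python3 -m jog '[[[0.0131,0.001,0],[0,0,0]],[[0.026,0.0041,0],[0,0,0]],[[0.0381,0.0092,0],[0,0,0]],[[0.0494,0.016,0],[0,0,0]],[[0.0594,0.0246,0],[0,0,0]]]'
python3 -m jog '[[[0.0045,0.0048,0],[0,0,0]],[[0.0086,0.01,0],[0,0,0]],[[0.0122,0.0155,0],[0,0,0]],[[0.0154,0.0213,0],[0,0,0]],[[0.0154,0.0213,0],[0,0,0]]]'
python3 - <<'E'
from h import *
t=optics.get_image("top");s=optics.get_image("side")
cv2.imwrite("pics/p6.png",np.hstack([cv2.resize(t["image"][120:270,110:270],None,fx=2.5,fy=2.5),cv2.resize(s["image"][100:250,280:440],None,fx=2.5,fy=2.5)]))
E
```

```text
t: 8.15
tool_pos: [0.4802, 0.167, 0.2014]
tool_rot: [-0.224, -3.133, 0.0]
contact_force: [-2.4, -2.5, 4.8]
opening: 0.0258
grip_force: 39.7
t: 8.65
tool_pos: [0.4688, 0.1913, 0.2014]
tool_rot: [-0.222, -3.133, -0.004]
contact_force: [-2.2, 0.7, 4.6]
opening: 0.026
grip_force: 39.6
```

View pics/p6.png

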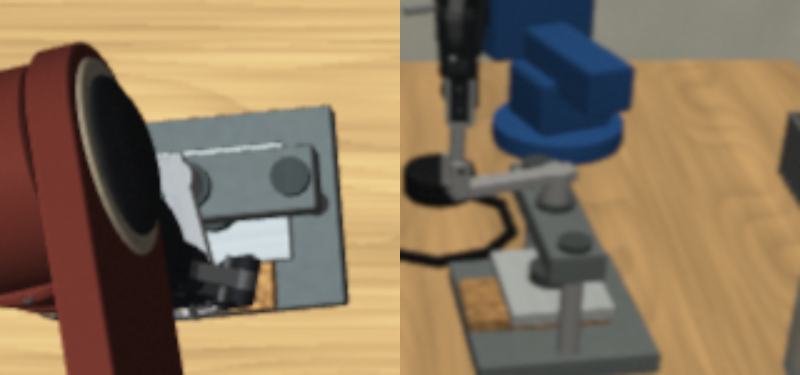

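```bash
python3 -m jog '[[[0.0028,0.006,0],[0,0,0]],[[0.0051,0.0121,0],[0,0,0]],[[0.0069,0.0185,0],[0,0,0]],[[0.0082,0.025,0],[0,0,0]],[[0.0082,0.025,0],[0,0,0]]]'
```

```text
t: 9.25
tool_pos: [0.4648, 0.2169, 0.2014]
tool_rot: [0.223, 3.134, 0.003]
contact_force: [-0.3, 2.9, 4.5]
opening: 0.026
grip_force: 39.6
```

```bash
python3 -m jog '[[[0.0005,0.0035,0],[0,0,0]],[[0.0007,0.0065,0],[0,0,0]],[[0.0009,0.01,0],[0,0,0]],[[0.001,0.0131,0],[0,0,0]],[[0.001,0.0131,0],[0,0,0]]]'
```

```text
t: 9.75
tool_pos: [0.4658, 0.2291, 0.2014]
tool_rot: [0.224, 3.133, 0.001]
contact_force: [-0.2, -0.6, 5.3]
opening: 0.0261
grip_force: 39.7
```

```bash
python3 -m jog '[[[-0.0001,0.0035,0],[0,0,0]],[[-0.0003,0.0066,0],[0,0,0]],[[-0.0006,0.01,0],[0,0,0]],[[-0.001,0.0131,0],[0,0,0]],[[-0.001,0.0131,0],[0,0,0]]]'
```

```text
t: 10.25
tool_pos: [0.4686, 0.2418, 0.2014]
tool_rot: [0.224, 3.133, 0.001]
contact_force: [-0.1, -0.6, 4.7]
opening: 0.0258
grip_force: 39.7
```

```bash
python3 -m jog '[[[-0.0006,0.0033,0],[0,0,0]],[[-0.0013,0.0065,0],[0,0,0]],[[-0.0013,0.0065,0],[0,0,0]],[[-0.0013,0.0065,0],[0,0,0]]]'
python3 -m jog '[[[-0.0008,0.0032,0],[0,0,0]],[[-0.0018,0.0064,0],[0,0,0]],[[-0.0018,0.0064,0],[0,0,0]],[[-0.0018,0.0064,0],[0,0,0]]]'
```

```text
t: 10.65
tool_pos: [0.4702, 0.246, 0.2014]
tool_rot: [-0.225, -3.132, 0.007]
contact_force: [-3.5, -7.6, 8.3]
opening: 0.026
grip_force: 39.9
t: 11.05
tool_pos: [0.4717, 0.2472, 0.2011]
tool_rot: [-0.226, -3.128, 0.027]
contact_force: [-9.2, -24.0, 13.6]
opening: 0.0259
grip_force: 41.1
```

The stop was felt (24 N opposing) at about 192°. Next, relieve the pressure and turn the hand square to the arm.

```bash
python3 -m jog '[[[0.0005,-0.002,0],[0,0,0.05]],[[0.001,-0.004,0],[0,0,0.11]],[[0.001,-0.0045,0],[0,0,0.16]],[[0.001,-0.0045,0],[0,0,0.213]],[[0.001,-0.0045,0],[0,0,0.213]]]'
python3 - <<'E'
from h import *
o=ctrl.get_obs();M=R.from_rotvec(o["tool_rot"]).as_matrix();print(M.round(3),o["contact_force"].round(1))
E
```

```text
t: 11.55
tool_pos: [0.4709, 0.2458, 0.2012]
tool_rot: [-0.559, -3.089, 0.015]
contact_force: [-5.0, -14.1, 8.8]
opening: 0.025
grip_force: 40.3
[[-0.937  0.35  -0.004]
 [ 0.35   0.937 -0.009]
 [ 0.    -0.01  -1.   ]] [ -5.  -14.1   8.8]
```

```bash
python3 -m jog '[[[-0.0065,-0.004,0.0006],[0,0,0]],[[-0.0147,-0.004,0.0023],[0,0,0]],[[-0.0227,-0.004,0.0052],[0,0,0]],[[-0.0302,-0.004,0.0091],[0,0,0]],[[-0.037,-0.004,0.014],[0,0,0]]]'
python3 -m jog '[[[-0.006,0,0.0059],[0,0,0]],[[-0.0111,0,0.0124],[0,0,0]],[[-0.0153,0,0.0197],[0,0,0]],[[-0.0178,0,0.0255],[0,0,0]],[[-0.0196,0,0.0315],[0,0,0]]]'
python3 -m jog '[[[0,0,0],[0,0,0]]]'
python3 - <<'E'
from h import *
t=optics.get_image("top");s=optics.get_image("side")
cv2.imwrite("pics/p7.png",np.hstack([cv2.resize(t["image"][120:270,110:270],None,fx=2.5,fy=2.5),cv2.resize(s["image"][100:250,280:440],None,fx=2.5,fy=2.5)]))
E
```

```text
t: 12.05
tool_pos: [0.5051, 0.2321, 0.1859]
tool_rot: [-0.556, -3.09, 0.003]
contact_force: [-2.5, -1.7, 1.7]
opening: 0.026
grip_force: 41.1
t: 12.55
tool_pos: [0.5239, 0.2251, 0.1549]
tool_rot: [0.556, 3.092, -0.003]
contact_force: [-1.7, -5.5, 2.8]
opening: 0.0256
grip_force: 42.5
t: 12.65
tool_pos: [0.524, 0.225, 0.1542]
tool_rot: [0.557, 3.092, -0.003]
contact_force: [-1.5, -5.5, 2.7]
opening: 0.0257
grip_force: 42.5
```

View pics/p7.png

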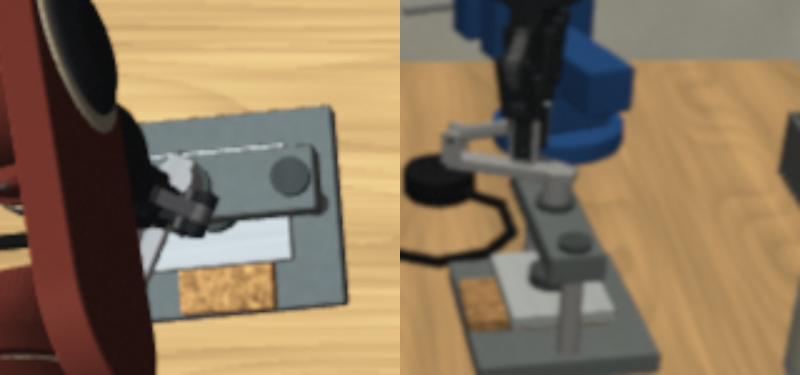

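The side view shows the handle nearly flat over the arm, with the crank still at its stop. Next: a little lower, release, rise and check.

```bash
python3 -m jog '[[[-0.0007,0,0.003],[0,0,0]],[[-0.0012,0,0.006],[0,0,0]],[[-0.0012,0,0.006],[0,0,0]]]'
python3 -m jog '[[[0,0,0],[0,0,0]],[[0,0,0],[0,0,0]],[[0,0,0],[0,0,0]],[[0,0,0],[0,0,0]],[[0,0,0],[0,0,0]]]' 0.9 40
python3 -m jog '[[[0,0,-0.015],[0,0,0]],[[0,0,-0.04],[0,0,0]],[[0,0,-0.07],[0,0,0]],[[0,0,-0.1],[0,0,0]],[[0,0,-0.12],[0,0,0]]]'
python3 -m jog '[[[0.03,0,0],[0,0,0]],[[0.06,0,0],[0,0,0]],[[0.09,0,0],[0,0,0]],[[0.1,0,0],[0,0,0]],[[0.1,0,0],[0,0,0]]]'
python3 - <<'E'
from h import *
t=optics.get_image("wrist");s=optics.get_image("side")
cv2.imwrite("pics/p8.png",np.hstack([cv2.resize(t["image"],(500,375)),cv2.resize(s["image"][100:250,280:400],None,fx=2.5,fy=2.5)]))
E
```

```text
t: 13.05
tool_pos: [0.5251, 0.2247, 0.1487]
tool_rot: [0.557, 3.091, -0.003]
contact_force: [0.3, -5.8, 1.7]
opening: 0.0257
grip_force: 42.7
t: 13.55
tool_pos: [0.5246, 0.2259, 0.1498]
tool_rot: [0.556, 3.092, 0.001]
contact_force: [-0.0, -0.9, 0.0]
opening: 0.0771
grip_force: 0.0
t: 14.05
tool_pos: [0.5254, 0.226, 0.2742]
tool_rot: [0.555, 3.088, 0.004]
contact_force: [1.1, -0.1, 0.1]
opening: 0.077
grip_force: 0.0
t: 14.55
tool_pos: [0.4304, 0.261, 0.2711]
tool_rot: [0.553, 3.09, 0.002]
contact_force: [0.7, 0.0, 0.6]
opening: 0.0767
grip_force: 0.0
```

View pics/p8.png

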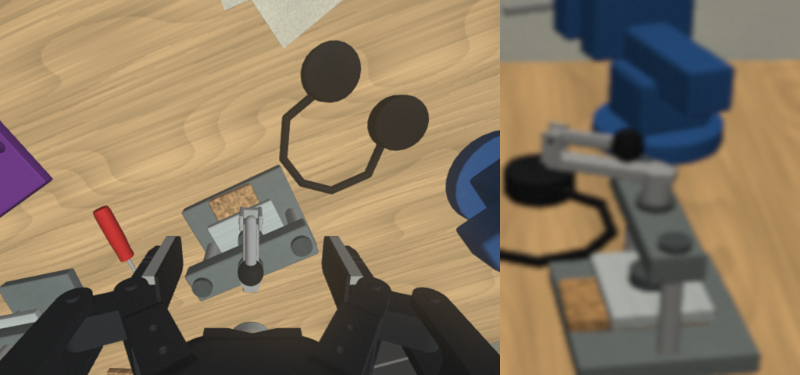

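The handle lies flat (side-view knob at about (627,145)). The crank is square to the hand at its stop, and the robot is clear.

```bash
python3 -c "
from station import job;print(job.finish_job())"
```

```text
the job is handed in; nothing more can be done
None
```

The job is handed in: I raised the handle upright, wound the crank about 192° clockwise to its stop, folded the handle back flat and released it, all in about 15 s; I felt the stop as 24 N of resistance but did not separately measure that the plate was down on the wedge.

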